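# Pop and draw out the console drawer

### The arm

A 6-joint arm with a two-finger parallel gripper is mounted at the origin on the work surface. World frame = base frame: x ahead of the robot, y to its left, z up, the work surface at z = 0. Lengths are in m, angles in rad, forces in N, time in s.
With the tool pointing down it reaches from about 0.3 to 0.75 m from the base axis. Payload 8.5 kg.
Tool frame: the origin (TCP) lies between the finger pads; the fingertips stand bot.nose_length ahead of it and the grasp point (between the pads) lies 8 mm behind it (bot.nose_length is the distance from the TCP to the fingertips, in m); y points along the fingers, z is the direction in which the jaws open and shut, and the axes are right-handed (so a half turn about y gives the same grasp; the last joint's range is limited). The gripper opens to 88 mm and grips with 3 to 60 N. Pads are 18 mm wide; open, the fingers measure 123 mm over their backs; the gripper's body (75 mm by 187 mm) begins 45 mm behind the grasp point.
Start: joints at [-0.215, 0.381, 1.297, -0, 1.464, -0.215], TCP at [0.55, 0, 0.25] pointing down, gripper open.
Joint ranges: [-3.11, 3.11], [-0.89, 2.33], [0.22, 2.48], [-1.42, 4.56], [0.17, 2.85], [-2.88, 2.88]. Speed limits (rad/s): [2.39, 2.39, 3.14, 3.14, 3.14, 3.14].

### API

Orientations are given as a unit quaternion [x, y, z, w].
In Python, from rig import bot, imaging, ticket, nets gives the robot as it stands.
- The arm moves only by the shell command python3 -m crank 'ROWS'. ROWS is JSON, a list of rows, each a list of 3 entries, a list of its own where there are three numbers: the gripper's target within -1 to 1 (fully open at 1, half-way at 0, shut at -1), then the shift along the tool's x, y, z in m, then the turn, a rotation vector about the tool's x, y, z in degrees. A call has 1 to 12 rows; each row is the pose to reach, as a shift and turn from the pose commanded when the call began, along the tool's axes at that moment; what a row does not reach only later rows make up. A row lasts 1/8 s, in which the tool goes at most 62.5 mm and 10.7 degrees, less where a joint would pass 70% of its speed; a pose out of reach is approached as far as the arm can. A call with a gripper value outside its range is refused whole. The fingers move at their own pace and stop on an object; the grip force is fixed at half the most. Time passes only in rows, so rows that repeat a pose let the fingers close. It gives the time, the measured TCP pose, the force and the opening at its end, in the units of the state.
- bot.get_obs(): the state, without advancing time (a new reading comes with each control period).
- imaging.get_image(name): name is "scene" or "side" or "wrist"; returns the picture (400x640x3 uint8, red, green, blue); there is no depth.
- imaging.get_calibration(name): a dict with "fx", "fy", "cx", "cy" (pixels), "view" (4x4, takes a point from world to camera coordinates). Camera axes: x right, y up, looking along -z (the intrinsics and any distortion apply to the point x, -y, -z); pixel columns grow to the right and rows downward; lengths in m; the calibration is good to about 2 mm. A picture is of the moment at which its call begins: read the wrist's pose just before it. get_calibration takes no time and is no camera call; for the wrist camera it gives the pose at the moment of the call.
- ticket.hand_in(): hands the job in, once; it reports no verdict.
Trained networks look in the newest picture that a camera, given by its name, has taken for a name from the list of things; names that differ only in an ending like _2 or _b are one class to them, and where a whole thing is asked for, a point or a joint stands for the part that bears it (a point fixed in the world has none). Each returns a list of dicts, best first, with "score" (0 to 1); they miss things now and then, are a little off and sometimes report something else, mostly with a low value. They report only what shows in the picture. A call takes as long as a camera call.
- nets.trace(camera, label): "pixels" (400x640 bool, what is visible of it) and "pixel" ([column, row] in pixels, amid what is visible of it).
The state is a dict: "time_s": time; "qpos": joint angles; "joint_vel": joint speeds; "joint_efforts": joint torques, N m; "eef_pos": TCP position; "ee_rot": TCP orientation; "contact_force": force on the tool from outside, world axes, zero at the start; "wrist_torque": the same for the moment, N m; "grip_width": finger opening in m.
Only numpy, scipy, OpenCV 4.12 (cv2) and the standard library are available. Lean on these libraries where they do the work, as an engineer would, in place of code of your own. Each camera call takes 0.05 s, during which the arm holds its last target. There are 200 camera calls.

### The job

The push-to-open drawer of the mended car centre console has to be drawn right out for greasing. Press its front in until its latch lets go, gently (more than 25 N at any time would break it), and take the finger away quickly so that the drawer springs out untouched until it stops by itself; then hook behind its front, draw it out as far as it goes and let go of it. Leave everything else on the bench where it is.

Things in the scene. Friction and masses are not known exactly. Their poses are not given: they have to be found in the camera images.
- console: car centre-console unit, black plastic box fixed on the bench, 190 mm deep (its x), 190 wide (y), 102 high. Origin: on its underside, in mid-width, 85 mm behind its front face; x points from its front to its back, z up. The drawer slides in the upper part of its front face and comes out along -x of this frame.
- drawer (a joint): how far the drawer is out, m: 0 at the start (closed, latched, front panel 20 mm proud of the console's face), negative when pressed in, 0.110 at its outer stop. Let go by the latch, a spring drives it at 40 to 80 mm/s to about 0.046, where it stays; from there it slides with 1 to 3 N of drag and stays where left. Not unlatched, it comes back to 0 and can be pressed again.
- front_centre (a point): centre of the outer face of the drawer's front panel (moves with it; axes as the console's); panel 126 mm wide, 56 high (36 to 92 mm above the bench), 20 thick, dark grey, no handle. Pressed straight in, its spring resists with 6 to 11 N all the way; the latch lets go after 3 to 16 mm (worn, different each time, not visible).
- latch_stop (a point): point inside the console, 157 mm behind its front face, 50 mm above the bench, where the hidden latch sits. A firm stop is felt 1.5 to 2 mm after the latch has let go: only there the force climbs steeply past 12 N; at 16 to 20 N against it the latch has surely let go; above 25 N the front breaks.
- front_top (a point): middle of the top edge of the drawer's front panel, half-way through its 20 mm thickness (moves with it). Behind the panel is an open tray, 102 mm wide inside, floor 41 mm above the bench. Once popped, the gap between the panel's back and the console's face is about 46 mm, open from above: the panel can be hooked or pinched there.
- mouth (a point): middle of the upper rim of the drawer's opening (132 mm wide) in the console's front face, 92 mm above the bench; the console's top lies 10 mm higher.
- tape: tape roll, 84 mm across, 30 mm high, lying on top of the console unit; origin at the centre of its underside; not part of the job
- spray: spray can, 52 mm across, 150 mm high, standing close beside the console unit; origin at the centre of its underside; not part of the job
- jar: low screw-top jar, 60 mm across, 65 mm high, standing close beside the console unit; origin at the centre of its underside; not part of the job
- mug: mug, 80 mm across, 90 mm high; origin at the centre of its underside; not part of the job
- glue: glue bottle, 52 mm across, 130 mm high; origin at the centre of its underside; not part of the job
- gearknob: gear knob, 48 mm across, 87 mm high; origin at the centre of its underside; not part of the job
- driver: screwdriver lying on the bench; not part of the job
- vent: air-vent frame, 50 by 160 mm, 36 mm high, lying on the bench; origin at the centre of its underside; not part of the job

How it is judged:
By the outcome, as a careful person would: the job done as asked, in the order asked, and still so for the second after the job is handed in, with the robot touching nothing.
It also fails if it takes over 48 s, if anything falls off the work surface, if the arm or the gripper's body presses on something with over 40 N, if the wrist force passes 120 N, or if a joint passes its speed limit or range.

## Working session

There is one attempt and no reset: what is moved stays moved. The work goes in short steps, Python scripts to look and compute and a shell command to move; the robot and the scene stay as the last step left them, time stands still between calls to the robot, and variables do not carry over. Pictures are saved under pics/ and viewed, about 8 in all and at most 12, crops included, and the job is handed in when it is done.

```bash
ls; mkdir -p pics; python3 - <<'E'
from rig import bot, imaging, ticket, nets
import cv2, numpy as np
o=bot.get_obs(); print(o, bot.nose_length)
for c in ["scene","side"]:
    im=imaging.get_image(c); cv2.imwrite(f"pics/{c}0.png",im[:,:,::-1])
    k=imaging.get_calibration(c); print(c,{a:(np.round(v,4).tolist()) for a,v in k.items()})
    for l in ["console","front_centre","tape","spray","jar","mug","glue"]:
        r=nets.trace(c,l)
        for d in r[:1]:
            ys,xs=np.where(d["pixels"]); print(l,round(d["score"],2),d["pixel"],xs.min(),xs.max(),ys.min(),ys.max())
E
```

```text
pics
{'time_s': 0.0, 'qpos': array([-2.15321029e-01,  3.81228819e-01,  1.29828240e+00,  5.66595354e-06,
        1.46359422e+00, -2.15270304e-01]), 'joint_vel': array([-0.000217  , -0.00091972,  0.00091799,  0.00095522, -0.0005792 ,
       -0.00119317]), 'joint_efforts': array([-6.18006070e-04, -4.37936819e+01, -2.24552107e+01,  7.13253510e-02,
        3.52583989e-02, -8.49877097e-05]), 'eef_pos': array([5.49730274e-01, 4.64695574e-05, 2.49112834e-01]), 'ee_rot': array([-0.50027402,  0.50046403, -0.49956135,  0.49970003]), 'contact_force': array([ 0.52659009,  0.6397934 , -1.52948041]), 'wrist_torque': array([-0.00779281, -0.01865378, -0.00994342]), 'grip_width': 0.08828754347654472} 0.011
scene {'fx': 518.1021, 'fy': 518.1021, 'cx': 316.6617, 'cy': 197.0951, 'view': [[0.7544, 0.6563, -0.0125, -0.4122], [-0.3561, 0.4252, 0.8321, 0.1331], [0.5514, -0.6233, 0.5545, -1.9208], [0.0, 0.0, 0.0, 1.0]]}
console 0.67 [365.9, 221.2] 324 413 182 261
front_centre 0.65 [367.6, 219.7] 324 412 183 259
tape 0.8 [379.0, 204.0] 364 394 193 218
spray 0.57 [343.1, 244.1] 332 352 216 269
jar 0.68 [385.1, 184.7] 375 391 183 191
mug 0.91 [410.9, 164.9] 399 423 148 180
glue 0.67 [370.8, 145.0] 365 379 126 161
side {'fx': 493.6599, 'fy': 493.6599, 'cx': 326.2209, 'cy': 202.5769, 'view': [[-0.9642, -0.2648, -0.0167, 0.5323], [0.1913, -0.7374, 0.6478, -0.1895], [-0.1838, 0.6214, 0.7616, -1.3587], [0.0, 0.0, 0.0, 1.0]]}
console 0.72 [300.4, 220.2] 296 309 197 241
front_centre 0.58 [303.5, 221.2] 295 310 197 241
tape 0.56 [259.2, 203.7] 240 269 187 214
spray 0.83 [275.0, 168.2] 265 284 150 183
jar 0.83 [270.2, 270.0] 259 282 255 284
mug 0.63 [247.5, 339.1] 232 269 317 371
glue 0.75 [303.0, 216.7] 296 310 197 240
```

```bash
python3 - <<'E'
import cv2,numpy as np
a=cv2.imread("pics/scene0.png")[110:290,250:490]; b=cv2.imread("pics/side0.png")[120:360,180:420]
cv2.imwrite("pics/a.png",cv2.resize(a,(792,594),interpolation=cv2.INTER_CUBIC)); cv2.imwrite("pics/b.png",cv2.resize(b,(600,600),interpolation=cv2.INTER_CUBIC))
E
```

```text
(no output)
```

View pics/a.png

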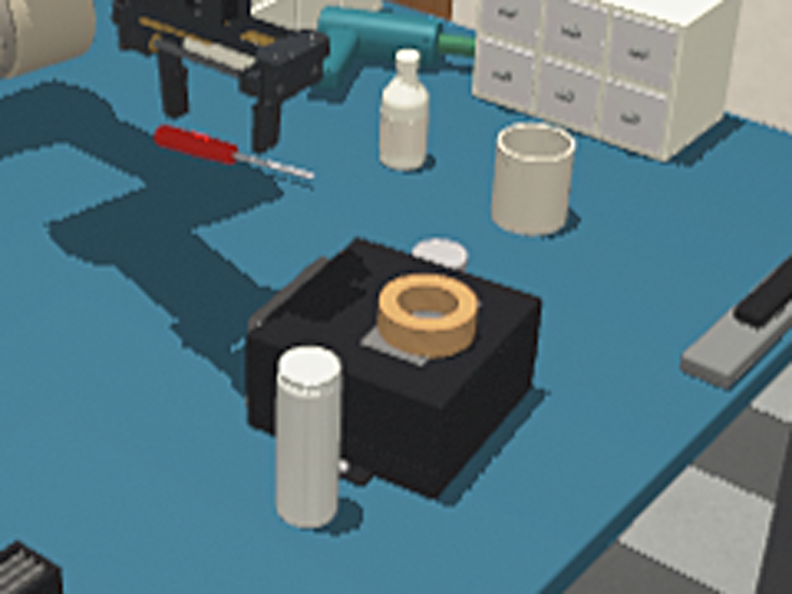

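View pics/b.png

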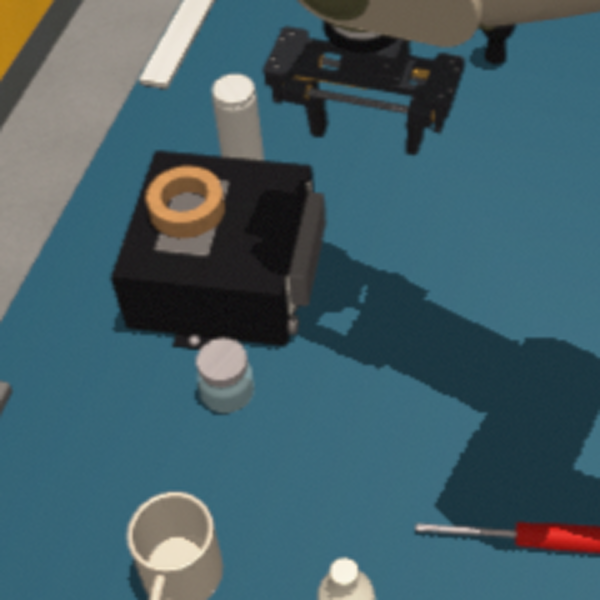

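```bash
cat > h.py <<'E'
import numpy as np, cv2
from rig import imaging
def proj(c,P,k=None):
    k=k or imaging.get_calibration(c); V=np.array(k["view"]); P=np.atleast_2d(P)
    q=P@V[:3,:3].T+V[:3,3]
    return np.c_[k["fx"]*q[:,0]/-q[:,2]+k["cx"], k["fy"]*-q[:,1]/-q[:,2]+k["cy"]]
def onplane(c,uv,z,k=None):
    k=k or imaging.get_calibration(c); V=np.array(k["view"]); R=V[:3,:3]
    d=R.T@np.array([(uv[0]-k["cx"])/k["fx"],-(uv[1]-k["cy"])/k["fy"],-1]); o=-R.T@V[:3,3]
    return o+d*(z-o[2])/d[2]
def cons(p,L):
    c,s=np.cos(p[2]),np.sin(p[2]); L=np.atleast_2d(L).astype(float)
    return np.c_[p[0]+c*L[:,0]-s*L[:,1], p[1]+s*L[:,0]+c*L[:,1], L[:,2]]
E
python3 - <<'E'
from h import *
from scipy.optimize import least_squares
L=np.array([[-.085,.095,.102],[.105,.095,.102],[.105,-.095,.102],[-.085,-.095,.102]])
S=np.array([[357,239],[541,299],[443,407],[248,335]])/3.3+[250,110]
D=np.array([[290,283],[115,278],[155,152],[312,167]])/2.5+[180,120]
ks,kd=imaging.get_calibration("scene"),imaging.get_calibration("side")
for i in range(4): print(onplane("scene",S[i],.102).round(3),onplane("side",D[i],.102).round(3))
for free in (0,1):
    def f(p):
        l=L.copy(); l[:,2]=p[3] if free else .102
        P=cons(p,l); return np.r_[proj("scene",P,ks)-S,proj("side",P,kd)-D].ravel()
    r=least_squares(f,[.6,-.2,0]+([.1] if free else []),loss="soft_l1"); print(r.x, r.fun.round(1))
E
```

```text
[0.62  0.112 0.102] [0.607 0.102 0.102]
[0.804 0.137 0.102] [0.793 0.143 0.102]
[ 0.827 -0.047  0.102] [ 0.82  -0.042  0.102]
[ 0.642 -0.071  0.102] [ 0.633 -0.065  0.102]
[0.70703523 0.03375302 0.1482926 ] [-2.2 -1.5 -0.9 -1.8 -0.3 -0.7 -1.7 -0.4 -2.3  3.7 -1.4 -0.4 -1.3 -1.
 -0.6 -2. ]
[0.70687202 0.0346361  0.1386626  0.09808576] [-1.7 -0.6 -0.8 -0.6 -0.7  0.4 -1.6  0.4 -2.6  5.  -1.5  0.4 -0.8 -0.1
 -0.3 -0.7]
```

```bash
python3 - <<'E'
from h import *
from rig import bot,nets
from scipy.spatial.transform import Rotation as R
print(R.from_quat(bot.get_obs()["ee_rot"]).as_matrix().round(2))
p=[.707,.034,.14]; c,s=np.cos(.14),np.sin(.14)
def loc(P): d=P[:2]-np.array(p[:2]); return np.array([c*d[0]+s*d[1],-s*d[0]+c*d[1]]).round(3)
# viewed pixels: spray cap top centre / tape top centre / jar lid
for n,a,b,z in [("spray",(309,365),(234,90),.15),("tape",(428,297),(186,192),.132),("jar",(440,252),(221,356),.065)]:
    A=onplane("scene",np.array(a)/3.3+[250,110],z);B=onplane("side",np.array(b)/2.5+[180,120],z)
    print(n,A.round(3),loc(A),B.round(3),loc(B))
imaging.get_image("wrist"); im=imaging.get_image("wrist"); cv2.imwrite("pics/w0.png",im[:,:,::-1])
for l in ["console","front_centre","spray","jar"]:
    for d in nets.trace("wrist",l)[:1]: ys,xs=np.where(d["pixels"]); print(l,d["score"],xs.min(),xs.max(),ys.min(),ys.max())
k=imaging.get_calibration("wrist"); print(k)
L=np.array([[-.085,.095,.102],[.105,.095,.102],[.105,-.095,.102],[-.085,-.095,.102],[-.105,.063,.092],[-.105,-.063,.092]])
print(proj("wrist",cons(p,L),k).round(0))
E
```

```text
[[-0. -0.  1.]
 [-1.  0. -0.]
 [-0. -1. -0.]]
spray [ 0.749 -0.123  0.15 ] [ 0.02  -0.161] [ 0.743 -0.119  0.15 ] [ 0.014 -0.156]
tape [0.751 0.038 0.132] [ 0.044 -0.002] [0.749 0.031 0.132] [ 0.041 -0.008]
jar [0.66  0.192 0.065] [-0.024  0.164] [0.659 0.187 0.065] [-0.026  0.158]
console 0.88 363 599 36 244
front_centre 0.84 363 397 101 220
spray 0.86 450 490 243 269
jar 0.68 389 457 0 41
{'fx': 283.0055820489851, 'fy': 283.0055820489851, 'cx': 320.6855930577681, 'cy': 196.36670123808997, 'view': array([[ 9.99999695e-01, -7.69207359e-04, -1.31811051e-04,
        -5.49119894e-01],
       [ 7.09369476e-04,  9.66311606e-01, -2.57374003e-01,
         3.56302293e-02],
       [ 3.25344526e-04,  2.57373832e-01,  9.66311857e-01,
        -3.87883519e-01],
       [ 0.00000000e+00,  0.00000000e+00,  0.00000000e+00,
         1.00000000e+00]])}
[[387.  63.]
 [599.  31.]
 [580. 228.]
 [401. 251.]
 [367. 103.]
 [378. 223.]]
```

View pics/w0.png

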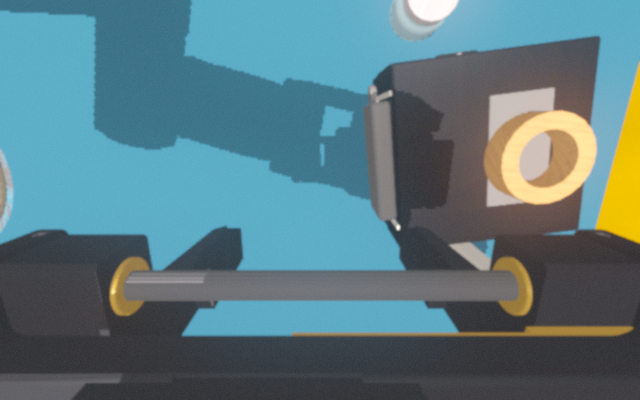

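```bash
python3 -m crank '[[-1,[-0.013,0.06,0.003],[0,-97.7,0]],[-1,[-0.013,0.12,0.003],[0,-97.7,0]],[-1,[-0.013,0.12,0.003],[0,-97.7,0]],[-1,[-0.013,0.12,0.003],[0,-97.7,0]],[-1,[-0.013,0.12,0.003],[0,-97.7,0]],[-1,[-0.013,0.12,0.003],[0,-97.7,0]],[-1,[-0.013,0.12,0.003],[0,-97.7,0]],[-1,[-0.013,0.12,0.003],[0,-97.7,0]],[-1,[-0.013,0.12,0.003],[0,-97.7,0]],[-1,[-0.013,0.12,0.003],[0,-97.7,0]],[-1,[-0.013,0.12,0.003],[0,-97.7,0]]]'
python3 - <<'E'
from h import *
from rig import bot
from scipy.spatial.transform import Rotation as R
o=bot.get_obs(); print(o["qpos"].round(2),R.from_quat(o["ee_rot"]).as_matrix().round(3))
im=imaging.get_image("wrist"); k=imaging.get_calibration("wrist")
p=[.707,.034,.135]
L=np.array([[-.105,.063,.092],[-.105,-.063,.092],[-.105,.063,.036],[-.105,-.063,.036],[-.085,.095,.102],[-.085,-.095,.102]])
q=proj("wrist",cons(p,L),k); print(q.round(0))
im=im[:,:,::-1].copy()
for u in q: cv2.circle(im,tuple(int(v) for v in u),3,(0,255,0),1)
cv2.imwrite("pics/w1.png",im)
E
```

```text
time_s: 2.48
eef_pos: [0.553, 0.013, 0.1298]
ee_rot: [-0.706, -0.046, 0.046, 0.706]
contact_force: [-0.5, -0.4, 0.2]
grip_width: 0.0005
[-0.19  0.5   1.47  0.    1.17 -1.89] [[ 0.991  0.    -0.131]
 [ 0.131  0.     0.991]
 [ 0.    -1.     0.   ]]
[[413. 296.]
 [231. 296.]
 [393. 258.]
 [251. 258.]
 [463. 330.]
 [182. 331.]]
```

View pics/w1.png

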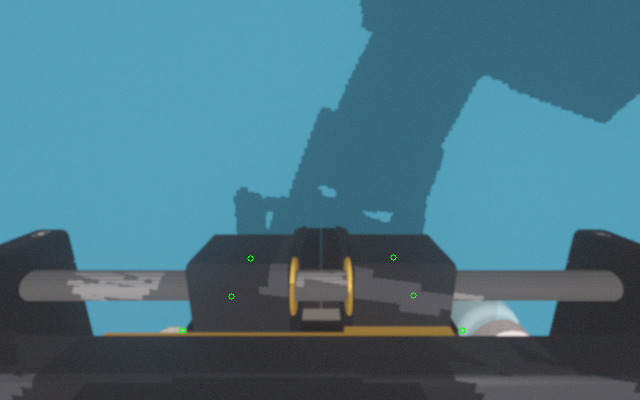

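```bash
python3 -m crank '[[-1,[0,0.04,0],[0,0,0]],[-1,[0,0.068,0],[0,0,0]],[-1,[0.015,0.068,0],[0,0,0]],[-1,[0.028,0.068,0],[0,0,0]],[-1,[0.028,0.068,0],[0,0,0]]]'
python3 - <<'E'
from h import *
im=imaging.get_image("side"); cv2.imwrite("pics/s1.png",cv2.resize(im[150:290,230:430,::-1],(800,560),interpolation=cv2.INTER_CUBIC))
E
```

```text
time_s: 3.15
eef_pos: [0.5812, 0.0168, 0.0616]
ee_rot: [0.706, 0.047, -0.047, -0.706]
contact_force: [0.0, 0.5, 0.5]
grip_width: 0.0001
```

View pics/s1.png

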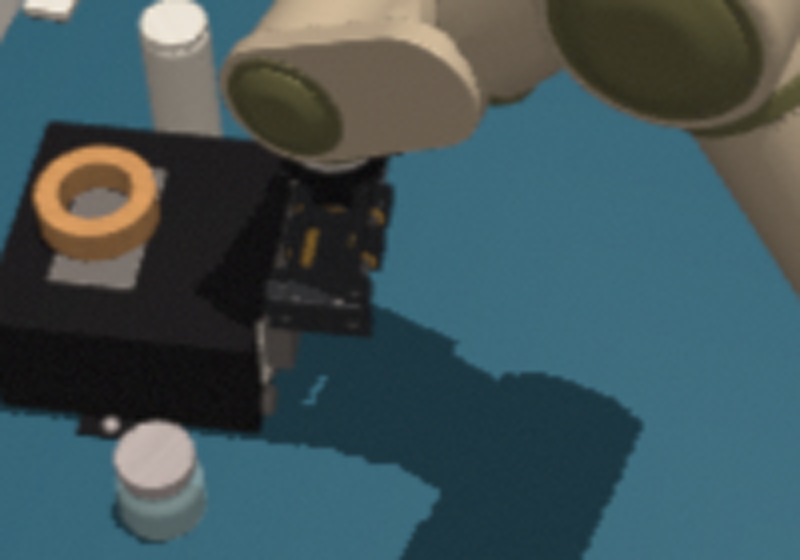

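```bash
python3 -m crank '[[-1,[0.004,0,0],[0,0,0]]]' | grep -E "pos|force"
```

```text
eef_pos: [0.5842, 0.0173, 0.0618]
contact_force: [-0.2, 0.8, -0.3]
```

```bash
python3 -m crank '[[-1,[0.003,0,0],[0,0,0]]]' | grep -E "pos|force"
```

```text
eef_pos: [0.5877, 0.0177, 0.0619]
contact_force: [-0.5, -0.3, -0.4]
```

```bash
python3 -m crank '[[-1,[0.002,0,0],[0,0,0]]]' | grep -E "pos|force"
```

```text
eef_pos: [0.5898, 0.018, 0.0618]
contact_force: [-0.5, 0.0, 0.1]
```

```bash
python3 -m crank '[[-1,[0.002,0,0],[0,0,0]]]' | grep -E "pos|force"
```

```text
eef_pos: [0.5917, 0.0182, 0.0618]
contact_force: [-0.2, 0.1, 0.1]
```

```bash
python3 -m crank '[[-1,[0.002,0,0],[0,0,0]]]' | grep -E "pos|force"
```

```text
eef_pos: [0.5937, 0.0185, 0.0618]
contact_force: [-0.1, 0.2, 0.4]
```

```bash
python3 -m crank '[[-1,[0.002,0,0],[0,0,0]]]' | grep -E "pos|force"
```

```text
eef_pos: [0.5957, 0.0188, 0.0617]
contact_force: [-4.9, -1.0, 1.1]
```

```bash
python3 -m crank '[[-1,[0.002,0,0],[0,0,0]]]' | grep -E "pos|force"
```

```text
eef_pos: [0.5965, 0.0189, 0.0617]
contact_force: [-8.1, -1.7, 5.5]
```

```bash
python3 -m crank '[[-1,[0.001,0,0],[0,0,0]]]' | grep -E "pos|force"
```

```text
eef_pos: [0.5974, 0.019, 0.0617]
contact_force: [-8.3, -1.6, 4.7]
```

```bash
python3 -m crank '[[-1,[0.001,0,0],[0,0,0]]]' | grep -E "pos|force"
```

```text
eef_pos: [0.5983, 0.0191, 0.0617]
contact_force: [-8.2, -1.7, 4.6]
```

```bash
python3 -m crank '[[-1,[0.001,0,0],[0,0,0]]]' | grep -E "pos|force"
```

```text
eef_pos: [0.5992, 0.0193, 0.0617]
contact_force: [-7.8, -1.8, 4.5]
```

```bash
python3 -m crank '[[-1,[0.0007,0,0],[0,0,0]]]' | grep -E "pos|force"
```

```text
eef_pos: [0.5999, 0.0193, 0.0617]
contact_force: [-8.8, -2.6, 4.3]
```

```bash
python3 -m crank '[[-1,[0.0007,0,0],[0,0,0]]]' | grep -E "pos|force"
```

```text
eef_pos: [0.6002, 0.0194, 0.0617]
contact_force: [-11.2, -2.5, 6.5]
```

```bash
python3 -m crank '[[-1,[0.0004,0,0],[0,0,0]]]' | grep -E "pos|force"
```

```text
eef_pos: [0.6004, 0.0194, 0.0617]
contact_force: [-10.3, -2.5, 6.3]
```

```bash
python3 -m crank '[[-1,[0.0005,0,0],[0,0,0]]]' | grep -E "pos|force"
```

```text
eef_pos: [0.6009, 0.0195, 0.0617]
contact_force: [-11.2, -1.9, 5.5]
```

```bash
python3 -m crank '[[-1,[0.0005,0,0],[0,0,0]]]' | grep -E "pos|force"
```

```text
eef_pos: [0.6014, 0.0195, 0.0617]
contact_force: [-10.5, -3.0, 5.9]
```

```bash
python3 -m crank '[[-1,[0.0007,0,0],[0,0,0]]]' | grep -E "pos|force"
```

```text
eef_pos: [0.6021, 0.0196, 0.0617]
contact_force: [-11.7, -3.1, 5.3]
```

```bash
python3 -m crank '[[-1,[0.0007,0,0],[0,0,0]]]' | grep -E "pos|force"
```

```text
eef_pos: [0.6027, 0.0197, 0.0617]
contact_force: [-11.2, -2.9, 6.0]
```

```bash
python3 -m crank '[[-1,[0.0007,0,0],[0,0,0]]]' | grep -E "pos|force"
```

```text
eef_pos: [0.6034, 0.0198, 0.0617]
contact_force: [-10.8, -2.9, 6.2]
```

```bash
python3 -m crank '[[-1,[0.0008,0,0],[0,0,0]]]' | grep -E "pos|force"
```

```text
eef_pos: [0.6042, 0.0199, 0.0617]
contact_force: [-11.2, -3.8, 6.3]
```

```bash
python3 -m crank '[[-1,[0.0008,0,0],[0,0,0]]]' | grep -E "pos|force"
```

```text
eef_pos: [0.605, 0.02, 0.0617]
contact_force: [-12.7, -3.4, 7.0]
```

```bash
python3 -m crank '[[-1,[0.0006,0,0],[0,0,0]]]' | grep -E "pos|force"
```

```text
eef_pos: [0.6052, 0.02, 0.0617]
contact_force: [-15.7, -4.1, 8.6]
```

```bash
python3 -m crank '[[-1,[0.0002,0,0],[0,0,0]]]' | grep -E "pos|force"
```

```text
eef_pos: [0.6052, 0.02, 0.0617]
contact_force: [-15.6, -5.0, 8.4]
```

```bash
python3 -m crank '[[-1,[0.0003,0,0],[0,0,0]]]' | grep -E "pos|force"
```

```text
eef_pos: [0.6052, 0.02, 0.0617]
contact_force: [-16.5, -4.5, 10.2]
```

```bash
python3 -m crank '[[-1,[-0.0625,0,0],[0,0,0]],[-1,[-0.125,0,0],[0,0,0]],[-1,[-0.16,0,0],[0,0,0]],[-1,[-0.16,0,0],[0,0,0]],[-1,[-0.16,0,0],[0,0,0]],[-1,[-0.16,0,0],[0,0,0]],[-1,[-0.16,0,0],[0,0,0]],[-1,[-0.16,0,0],[0,0,0]],[-1,[-0.16,0,0],[0,0,0]],[-1,[-0.16,0,0],[0,0,0]],[-1,[-0.16,0,0],[0,0,0]],[-1,[-0.16,0,0],[0,0,0]]]'
python3 - <<'E'
from h import *
im=imaging.get_image("side"); a=im[170:270,230:380,::-1]; im=imaging.get_image("scene"); b=im[160:260,300:450,::-1]
cv2.imwrite("pics/s2.png",cv2.resize(np.vstack([a,b]),(450*1,600),interpolation=cv2.INTER_CUBIC))
cv2.imwrite("pics/s2.png",cv2.resize(np.hstack([a,b]),(798,266),interpolation=cv2.INTER_CUBIC))
E
```

```text
time_s: 7.58
eef_pos: [0.4495, -0.001, 0.0618]
ee_rot: [-0.706, -0.047, 0.047, 0.706]
contact_force: [0.1, -0.5, 0.5]
grip_width: 0.0008
```

View pics/s2.png

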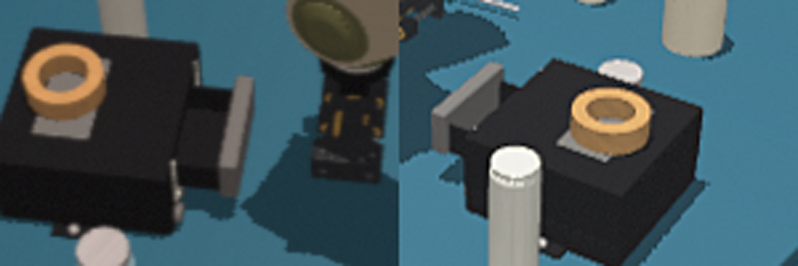

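```bash
python3 -m crank '[[-1,[0,-0.06,0],[0,0,0]],[-1,[0.05,-0.08,0],[0,0,0]],[-1,[0.11,-0.08,0],[0,0,0]],[-1,[0.148,-0.08,0],[0,0,0]],[-1,[0.148,-0.08,0],[0,0,0]]]'
python3 - <<'E'
from h import *
p=[.707,.034,.135]
x=-.085-.020-.046
q=proj("side",cons(p,[[x,-.063,.092],[x,.063,.092],[x,.063,.036],[x+.02,-.063,.092],[x+.02,.063,.092],[-.085,-.095,.102],[-.085,.095,.102]]))
print(((q-[230,170])*2.66).round(0))
im=imaging.get_image("side"); a=im[140:270,230:380,::-1].copy()
a=cv2.resize(a,None,fx=5,fy=4.5,interpolation=cv2.INTER_CUBIC)
for u in (q-[230,140])*[5,4.5]: cv2.circle(a,tuple(int(v) for v in u),4,(0,255,0),1)
cv2.imwrite("pics/s3.png",a)
E
```

```text
time_s: 8.3
eef_pos: [0.5976, 0.0191, 0.141]
ee_rot: [-0.705, -0.048, 0.048, 0.705]
contact_force: [-1.2, 0.0, 0.8]
grip_width: 0.0002
[[254.  73.]
 [238. 166.]
 [239. 198.]
 [236.  72.]
 [218. 164.]
 [198.  40.]
 [168. 179.]]
```

View pics/s3.png

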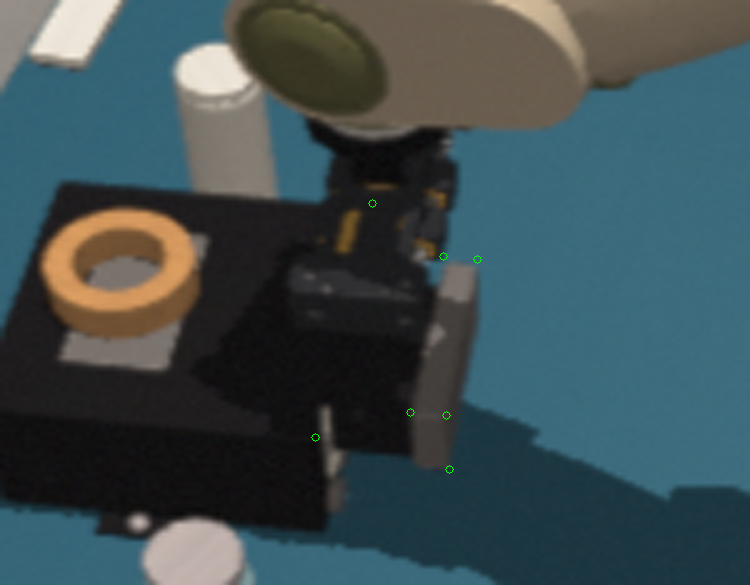

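```bash
python3 -m crank '[[-1,[0,0.02,0],[0,0,0]],[-1,[0,0.035,0],[0,0,0]],[-1,[0,0.042,0],[0,0,0]],[-1,[0,0.045,0],[0,0,0]]]'
```

```text
time_s: 8.85
eef_pos: [0.596, 0.0188, 0.0966]
ee_rot: [-0.705, -0.047, 0.048, 0.706]
contact_force: [0.2, 0.2, 0.3]
grip_width: 0.0004
```

```bash
python3 -m crank '[[-1,[0,0.015,0],[0,0,0]],[-1,[0,0.025,0],[0,0,0]],[-1,[-0.005,0.025,0],[0,0,0]],[-1,[-0.010,0.025,0],[0,0,0]],[-1,[-0.015,0.025,0],[0,0,0]],[-1,[-0.020,0.025,0],[0,0,0]]]'
```

```text
time_s: 9.6
eef_pos: [0.5762, 0.0161, 0.0721]
ee_rot: [0.706, 0.048, -0.047, -0.705]
contact_force: [0.9, 1.2, -0.7]
grip_width: 0.0004
```

```bash
python3 -m crank '[[-1,[-0.006,0,0],[0,0,0]],[-1,[-0.012,0,0],[0,0,0]],[-1,[-0.018,0,0],[0,0,0]],[-1,[-0.024,0,0],[0,0,0]],[-1,[-0.030,0,0],[0,0,0]],[-1,[-0.036,0,0],[0,0,0]],[-1,[-0.040,0,0],[0,0,0]],[-1,[-0.043,0,0],[0,0,0]]]'
```

```text
time_s: 10.6
eef_pos: [0.5335, 0.0104, 0.0717]
ee_rot: [-0.705, -0.047, 0.048, 0.706]
contact_force: [1.0, 0.8, 0.3]
grip_width: 0.0004
```

```bash
python3 -m crank '[[-1,[-0.002,0,0],[0,0,0]],[-1,[-0.003,0,0],[0,0,0]]]'
```

```text
time_s: 10.85
eef_pos: [0.5307, 0.01, 0.0717]
ee_rot: [0.706, 0.047, -0.048, -0.706]
contact_force: [1.0, 2.5, -0.2]
grip_width: 0.0004
```

```bash
python3 -m crank '[[-1,[-0.002,0,0],[0,0,0]],[-1,[-0.004,0,0],[0,0,0]]]' | grep -E "pos|force"
```

```text
eef_pos: [0.5276, 0.0095, 0.0718]
contact_force: [10.0, 4.3, -6.3]
```

```bash
python3 -m crank '[[-1,[-0.001,0,0],[0,0,0]],[-1,[-0.002,0,0],[0,0,0]]]' | grep -E "pos|force"
```

```text
eef_pos: [0.5275, 0.0095, 0.0719]
contact_force: [16.7, 6.7, -10.4]
```

```bash
python3 -m crank '[[-1,[0.006,0,0],[0,0,0]],[-1,[0.014,0,0],[0,0,0]],[-1,[0.014,-0.03,0],[0,0,0]],[-1,[0.014,-0.08,0],[0,0,0]],[-1,[0.014,-0.14,0],[0,0,0]],[-1,[-0.04,-0.19,0],[0,0,0]],[-1,[-0.09,-0.19,0],[0,0,0]],[-1,[-0.14,-0.19,0],[0,0,0]],[-1,[-0.14,-0.19,0],[0,0,0]]]'
python3 - <<'E'
from h import *
p=[.707,.034,.135]; x=-.085-.020-.110
L=[[x,-.063,.092],[x,.063,.092],[x,.063,.036],[x+.02,-.063,.092],[x+.02,.063,.092]]
out=[]
for c,(r,cc) in {"side":(160,230),"scene":(150,290)}.items():
    im=imaging.get_image(c); a=cv2.resize(im[r:r+110,cc:cc+160,::-1],None,fx=5,fy=5,interpolation=cv2.INTER_CUBIC)[:,:,:].copy()
    for u in (proj(c,cons(p,L))-[cc,r])*5: cv2.circle(a,tuple(int(v) for v in u),4,(0,255,0),1)
    out.append(cv2.resize(a,(436,300)) if 0 else a[:, :])
v=np.vstack(out); cv2.imwrite("pics/s4.png",cv2.resize(v,(436,600)))
E
```

```text
time_s: 12.48
eef_pos: [0.3838, -0.0095, 0.2622]
ee_rot: [0.706, 0.047, -0.047, -0.705]
contact_force: [0.5, -1.1, -0.2]
grip_width: 0.0004
```

View pics/s4.png

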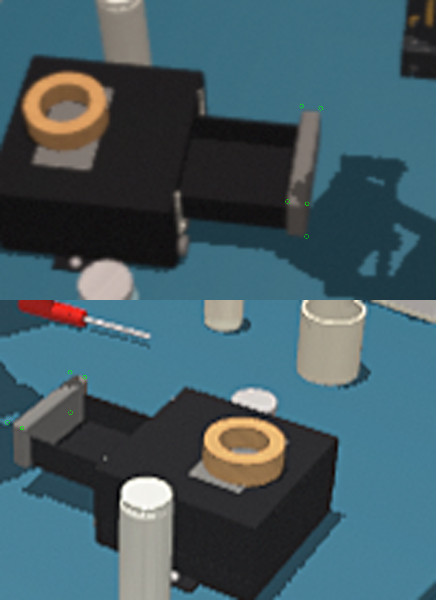

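```bash
python3 - <<'E'
from rig import ticket
print(ticket.hand_in())
E
```

```text
the job is handed in; nothing more can be done
None
```

The drawer is drawn out to its stop and let go. The job was handed in at about 12.5 s of the 48 s allowed.

- **Press:** I pressed the front in about 10 mm in small steps. A firm stop was then felt: the push read about 17 N along the drawer, and 20 N with the sideways parts included, under the 25 N limit. I took the finger away about 160 mm at once, and the picture showed the drawer popped out by about 46 mm.
- **Draw-out:** I hooked closed fingers behind the front panel and pulled with a few newtons at most. It then stopped hard, with the pull going from 10 to 17 N and no further movement. I backed the hook off, lifted clear, and left the robot touching nothing.
- **Last checks:** Both fixed cameras put the drawer at about 110 mm out, to within about 3 mm. The tape, spray and jar look where they were.
- **Disagreement:** The fingers stopped about 3 mm earlier than I had reckoned from the closed drawer. That is probably the fingers being wider than I assumed, since the stop itself was hard. I did not pull a second time to check it.

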